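Roll the copper drum up to its stop and bolt it in

TASK

Roll the copper drum along its wooden bed, pushing its side from behind, until it meets the cork pad of the end stop, and press it there for a moment with a light, steady force of about 5 N; go gently, because ramming it knocks the pad off its setting. Then slide the keeper bolt all the way in behind the drum so that it cannot roll back. Do not lift the drum, and leave the dishes, bottles and other things where they are.

Things in the scene. Friction and masses are not known exactly. Their poses are not given: they have to be found in the camera images.
- drum: Loose closed copper cylinder, 0.35 to 0.6 kg, 80 mm in diameter, 122 long, lying across the bed, free to roll along the bed's x. Origin at its centre, 52 mm above the table; its y axis is the cylinder's axis (x and z turn as it rolls). Polished, it rolls easily (under about 2 N) and, left to run, coasts up to a few cm.
- rest: Fixed wooden bed, 300 mm (x) by 150 (y). Origin under its centre at table height; x runs from the near end (-150) to the end stop, y across, z up. Floor 12 mm above the table; side rails (inner faces y = +-65) reach 34 mm, the strip at the near end (x = -150 to -140) 18 mm. On the +y side the bolt's steel guide, x = -11 to 24, y = 64 to 86, reaches 69 mm.
- end_stop: Fixed steel block 30 mm (x) by 60, 66 tall; origin under its centre, at the bed's x = 130, y = 0, on its floor; same axes. Its near side carries a cork pad (gives 1 mm at 6 N), 50 mm wide, 24 tall, its middle 40 mm above the floor. The pad's near face stands at x = -15 to -33 mm, set anew each time, unmeasured: find it by feel. Keep the force on it well below 9 N (the bed takes up to half the push).
- bolt (a joint): Travel of the keeper bolt in m: 0 drawn, 0.040 fully in, at its stop; starts at 0 to 0.004. It slides along the bed's -y, needs about 2 N, stays where left. A steel rod 10 mm in diameter, axis at the bed's x = 6.5 mm, 40 mm above the floor; tip at y = 66 drawn, 26 in. It passes behind the drum if the drum's centre is beyond x = 52 mm; else it strikes the drum's end.
- bolt_knob (a point): Point on the axis of the bolt's upright knob, 72 mm above the table. The knob is a steel post 16 mm in diameter, from 46 to 91 mm above the table (head 21 mm in diameter from 87 mm up), at the rod's outer end: at the bed's y = 130 mm with the bolt drawn, 90 mm with it in. Its outer (+y) side is free to be pushed.
- dish_stack: Loose stack of glaze dishes, 104 mm in diameter, 69 mm tall, beside the bed on its -y side; to be left alone. Origin under its centre.
- dish: Two small stacked dishes, 90 mm in diameter, 33 mm tall, to the left of the bed's near end; to be left alone. Origin under the centre.
- bottle: Amber bottle, 44 mm in diameter, 90 mm tall, beyond and beside the end stop; to be left alone. Origin under its centre.
- jar: Glass jar, 60 mm in diameter, 60 mm tall, beyond and beside the end stop; to be left alone. Origin under its centre.
- brush: Brush 170 mm long lying left of the bed's far end; to be left alone. Origin under its middle.
- small_vase: Small blue vase, 73 mm in diameter, 110 mm tall, right of the bed's far end; to be left alone. Origin under its centre.
Things that resemble listed ones, but are neither listed nor needed, are in the scene too. There is more than one size of the drum; the job needs the middle-sized.

How it is judged:
By the outcome, as a careful person would: the job done as asked, in the order asked, and still so for the second after the job is handed in, with the robot touching nothing.
It also fails if it takes over 69 s, if anything falls off the work surface, if the arm or the gripper's body presses on something with over 40 N, if the wrist force passes 120 N, or if a joint passes its speed limit or range.

ROBOT

A 7-joint arm with a two-finger parallel gripper is mounted at the origin on the work surface. World frame = base frame: x ahead of the robot, y to its left, z up, the work surface at z = 0. Lengths are in m, angles in rad, forces in N, time in s.
With the tool pointing down it reaches from about 0.425 to 0.875 m from the base axis. Payload 9.9 kg.
Tool frame: the origin (TCP) lies between the finger pads; the fingertips stand env.tips_ahead ahead of it and the grasp point (between the pads) lies 8 mm behind it (env.tips_ahead is the distance from the TCP to the fingertips, in m); z points along the fingers, x is the direction in which the jaws open and shut, and the axes are right-handed (so a half turn about z gives the same grasp; the last joint's range is limited). The gripper opens to 85 mm and grips with 20 to 120 N. Pads are 22 mm wide; open, the fingers measure 114 mm over their backs; the gripper's body (76 mm by 85 mm) begins 54 mm behind the grasp point. The pads swing forward as they close: fully open they stand 13 mm farther back than shut.
Start: joints at [-1.23, 0.576, 0.025, 1.437, -0.015, 1.129, -0.057], TCP at [0.278, 0.615, 0.242] pointing down, gripper open.
Joint ranges: [-2.76, 2.76], [-0.34, 2.15], [-1.52, 1.57], [0.19, 2.46], [-1.09, 4.23], [0.17, 1.99], [-2.82, 2.82]. Speed limits (rad/s): [2.22, 2.22, 3.01, 3.01, 3.14, 3.14, 3.14].

INTERFACE

Orientations are given as a unit quaternion [x, y, z, w].
In Python, from workcell import observe, snapshot, env gives the robot as it stands. The module is installed in compiled form; this text tells all that it offers.
- The arm moves only by the tool move_arm, never from a script. Its argument "series" is a list of rows, each an object with "twist": the turn, a rotation vector about the tool's x, y, z in degrees, a list of three; "travel": the shift along the tool's x, y, z in mm, a list of three; "jaw": the finger opening in mm, from 0 to 85.4. In form: [{"twist": [ax, ay, az], "travel": [x, y, z], "jaw": jaw}, ...]. A call has 1 to 12 rows; each row shifts and turns the commanded pose from where the row before left it, along the tool's axes as they then stand; what a row does not reach is not made up. A row lasts 1/12 s, in which the tool goes at most 41.7 mm and 7.16 degrees, less where a joint would pass 70% of its speed; a pose out of reach is approached as far as the arm can. A call is refused whole if a number of a shift passes 41.7 or a number of a turn 7.16, either way. A call with a gripper value outside its range is refused whole. The fingers move at their own pace and stop on an object; "squeeze" is the grip in N (left out, the last holds). Time passes only in rows, so rows that do not move let the fingers close. It gives the time, the measured TCP pose, the force and the opening at its end, in the units of the state.
- observe(): the state, without advancing time (a new reading comes with each control period).
- snapshot(name): name is "scene" or "top" or "wrist"; returns a dict with "img" (420x560x3 uint8, red, green, blue), "range_z" (420x560 float32, m along the optical axis (not along the pixel's ray), 0 where there is no reading), "intrinsics" (3x3 intrinsics, pixels), "R" (3x3) and "t" (3): a world point X has camera coordinates R X + t; the wrist camera has in their place "hand_eye" (4x4, takes a point from camera to tool coordinates, whose origin is the TCP and whose axes are the tool frame's). Camera axes: x right, y down, z forward; pixel columns grow to the right and rows downward; lengths in m; the calibration is good to about 2 mm. A picture is of the moment at which its call begins: read the wrist's pose just before it.
- env.hand_in(): hands the job in, once; it reports no verdict.
The state is a dict: "time_s": time; "joint_positions": joint angles; "dq": joint speeds; "tau": joint torques, N m; "eef_pos": TCP position; "orientation": TCP orientation; "ft_force": force on the tool from outside, world axes, zero at the start; "torque": the same for the moment, N m; "opening": finger opening in m.
Only numpy, scipy, OpenCV 4.12 (cv2) and the standard library are available. Lean on these libraries where they do the work, as an engineer would, in place of code of your own. Each camera call takes 0.05 s, during which the arm holds its last target.

## Working session

There is one attempt and no reset: what is moved stays moved. The work goes in short steps, Python scripts to look and compute and a tool call to move; the robot and the scene stay as the last step left them, time stands still between calls to the robot, and variables do not carry over. Pictures are saved under pics/ and viewed, and the job is handed in when it is done.

Besides the shell and the picture viewer there is one more tool, called after "Call:" by a JSON object that holds its "api" and its "payload". move_arm: Moves the arm, as the interface text tells. Its arguments: {"type":"object","properties":{"series":{"type":"array","items":{"type":"object","properties":{"twist":{"type":"array","items":{"type":"number"}},"travel":{"type":"array","items":{"type":"number"}},"jaw":{"type":"number"}}}},"squeeze":{"type":"number"}},"required":["series"]}

```bash
mkdir -p pics
cat > h.py <<'E'
import numpy as np, cv2
from workcell import observe, snapshot, env
def save(n,f):
    s=snapshot(n); cv2.imwrite(f'pics/{f}.png',s['img'][:,:,::-1]); np.savez(f'pics/{f}.npz',**s); return s
E
python3 - <<'E'
from h import *
o=observe(); print({k:np.round(v,4) for k,v in o.items()}, env.tips_ahead)
for n in('scene','top'):
    s=save(n,n+'0'); print(n,s['intrinsics'],s['R'],s['t'])
E
```

```text
{'time_s': np.float64(0.0), 'joint_positions': array([-1.2298,  0.5765,  0.0249,  1.4379, -0.015 ,  1.129 , -0.0565]), 'dq': array([ 0.0005, -0.0008,  0.0012, -0.0008,  0.0003, -0.001 ,  0.0008]), 'tau': array([ 3.00000e-04, -7.65752e+01,  2.25080e+00, -2.85966e+01,
        1.55000e-02,  1.29000e-02,  0.00000e+00]), 'eef_pos': array([0.278 , 0.6146, 0.2414]), 'orientation': array([ 8.403e-01,  5.422e-01, -7.000e-04,  5.000e-04]), 'ft_force': array([ 0.0612, -0.2414, -0.2567]), 'torque': array([-0.0508, -0.0116,  0.0156]), 'opening': np.float64(0.0853)} 0.011
scene [[511.34443534   0.         279.70618697]
 [  0.         511.34443534 219.11829242]
 [  0.           0.           1.        ]] [[-4.16896933e-01  9.08953493e-01 -7.03143260e-04]
 [ 5.80290133e-01  2.65557952e-01 -7.69897613e-01]
 [-6.99614400e-01 -3.21375981e-01 -6.38167040e-01]] [ 0.22755701 -0.26270263  1.4606275 ]
top [[394.96954524   0.         280.93534159]
 [  0.         394.96954524 211.08439747]
 [  0.           0.           1.        ]] [[ 0.00372602 -0.99998792  0.00320457]
 [-0.99399154 -0.0040542  -0.10938179]
 [ 0.10939346 -0.00277776 -0.99399465]] [-0.00921055  0.55369399  1.00170925]
```

View pics/scene0.png

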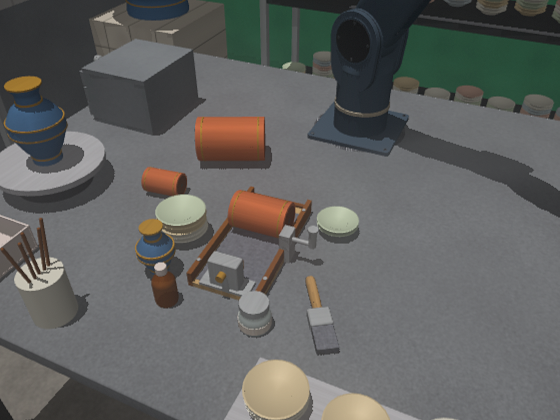

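View pics/top0.png

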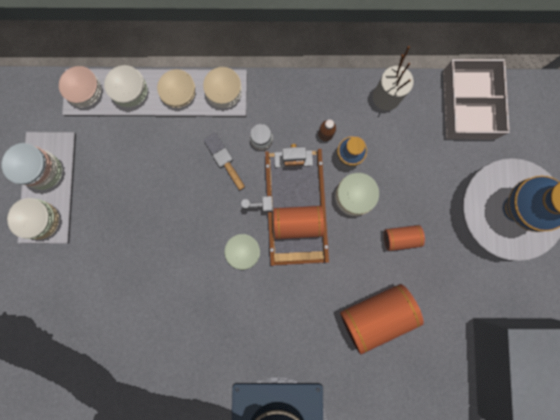

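The copper cylinders in the top image are at (382,318), which is large, (405,237), which is small, and (299,222), which lies across the wooden bed. The one on the bed fits the middle size. I'll confirm that in a crop and measure the diameters.

```bash
cat >> h.py <<'E'
def cloud(s):
    z=s['range_z'].astype(float); h,w=z.shape; K=s['intrinsics']
    u,v=np.meshgrid(np.arange(w),np.arange(h))
    P=np.stack([(u-K[0,2])/K[0,0]*z,(v-K[1,2])/K[1,1]*z,z],-1)
    W=(P-s['t'])@s['R']; W[z<=0]=np.nan; return W
def ray(s,u,v,h):
    K=s['intrinsics']; d=s['R'].T@np.array([(u-K[0,2])/K[0,0],(v-K[1,2])/K[1,1],1]); c=-s['R'].T@s['t']
    return c+d*(h-c[2])/d[2]
E
python3 - <<'E'
from h import *
s=dict(np.load('pics/top0.npz')); W=cloud(s)
im=s['img'][:,:,::-1]
c=im[130:280,220:370]; cv2.imwrite('pics/crop0.png',cv2.resize(c,(800,600) if 0 else (600,600),interpolation=cv2.INTER_CUBIC))
hsv=cv2.cvtColor(np.ascontiguousarray(im),cv2.COLOR_BGR2HSV)
m=((hsv[...,0]<12)&(hsv[...,1]>150)&(hsv[...,2]>90)).astype(np.uint8)
m=cv2.morphologyEx(m,cv2.MORPH_OPEN,np.ones((7,7)))
n,l,st,ce=cv2.connectedComponentsWithStats(m)
for i in range(1,n):
    p=W[l==i]; p=p[~np.isnan(p[:,0])]
    print(st[i],ce[i],'zmax',np.percentile(p[:,2],[2,50,99]).round(3),'ctr',np.median(p,0).round(3),'rng',(np.percentile(p,1,0)).round(3),(np.percentile(p,99,0)).round(3))
E
```

```text
[ 279  208   40   28 1026] [298.34405458 221.29434698] zmax [0.075 0.089 0.096] ctr [ 0.522 -0.049  0.089] rng [ 0.489 -0.097  0.074] [ 0.557 -0.003  0.096]
[393 228  28  20 464] [405.93965517 237.14439655] zmax [0.047 0.056 0.062] ctr [ 0.486 -0.323  0.056] rng [ 0.461 -0.359  0.047] [ 0.51  -0.29   0.062]
[ 351  292   65   55 2310] [383.47229437 318.47402597] zmax [0.081 0.106 0.114] ctr [ 0.293 -0.249  0.106] rng [ 0.232 -0.32   0.076] [ 0.348 -0.181  0.114]
```

View pics/crop0.png

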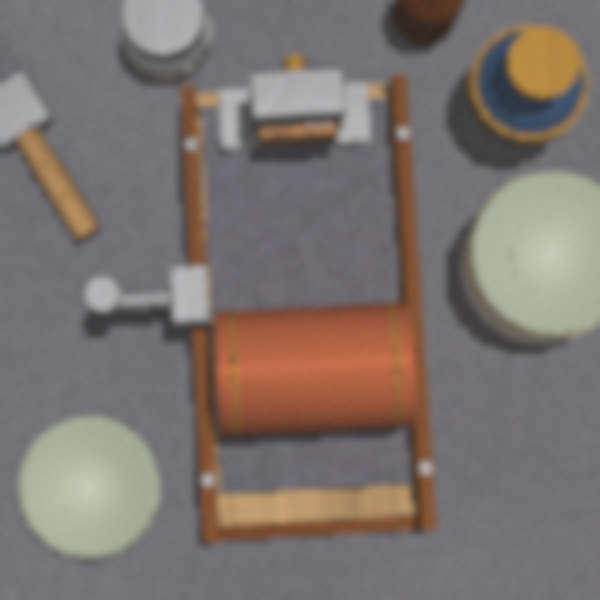

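The crop shows the middle drum in the bed, with the knob at about crop (101,294), the guide at (190,293), and the end stop with its pad at (297,130). The near strip is at the bottom. Next I'll get the bed frame from the corners and the other parts.

```bash
cat > m.py <<'E'
from h import *
s=dict(np.load('pics/top0.npz')); W=cloud(s)
im=np.ascontiguousarray(s['img'][:,:,::-1]); print('cam',-s['R'].T@s['t'])
f=lambda x,y,h: ray(s,220+(x+.5)/4-.5,130+(y+.5)/4-.5,h)
C={k:f(*v,.034)[:2] for k,v in dict(fl=(182,88),fr=(408,76),nl=(203,542),nr=(436,530)).items()}
for k in C: print(k,C[k].round(4))
print('lengths',[np.linalg.norm(C[a]-C[b]).round(4) for a,b in(('fl','nl'),('fr','nr'),('fl','fr'),('nl','nr'))])
ex=(C['fl']-C['nl']+C['fr']-C['nr']); ey=(C['fl']-C['fr']+C['nl']-C['nr'])
print('yaw',np.degrees(np.arctan2(ex[1],ex[0])),np.degrees(np.arctan2(-ey[0],ey[1])))
o=sum(C.values())/4; print('ctr',o)
# depth-based
reg=(slice(130,280),slice(220,370)); Wc=W[reg].reshape(-1,3); hsv=cv2.cvtColor(im,cv2.COLOR_BGR2HSV)[reg].reshape(-1,3)
def show(n,m):
    p=Wc[m]; print(n,len(p),np.median(p,0).round(4),np.percentile(p,2,0).round(4),np.percentile(p,98,0).round(4))
print('knob head',f(101,294,.091),'guide',f(190,295,.069),'stop top',f(297,93,.078))
for nm,(x0,x1,y0,y1) in dict(knob=(86,116,278,310),guide=(176,204,270,320),stop=(258,338,76,108)).items():
    p=W[130+y0//4:130+y1//4+1,220+x0//4:220+x1//4+1].reshape(-1,3); p=p[p[:,2]>np.nanmax(p[:,2])-.008]; print(nm,len(p),p.mean(0).round(4),p.min(0).round(4),p.max(0).round(4))
E
python3 m.py
```

```text
cam [ 0.44082102 -0.00418314  1.05628719]
fl [0.7115 0.0354]
fr [ 0.7203 -0.1143]
nl [0.4138 0.0195]
nr [ 0.4219 -0.13  ]
lengths [np.float64(0.2982), np.float64(0.2988), np.float64(0.15), np.float64(0.1498)]
yaw 3.035240286282038 3.251904761530151
ctr [ 0.56689293 -0.04734131]
knob head [0.56641863 0.08202563 0.091     ] guide [0.56887828 0.02793102 0.069     ] stop top [ 0.69696356 -0.03914267  0.078     ]
knob 56 [0.5653 0.0823 0.0923] [0.5563 0.074  0.0884] [0.5742 0.0918 0.0963]
guide 101 [0.5678 0.0277 0.0698] [0.5517 0.0181 0.0664] [0.5852 0.036  0.0739]
stop 158 [ 0.6966 -0.0395  0.0791] [ 0.6852 -0.0648  0.0771] [ 0.7073 -0.0141  0.0851]
```

```bash
cat >> h.py <<'E'
BO=np.array([.567,-.0473]); YAW=np.radians(3.1)
BX=np.array([np.cos(YAW),np.sin(YAW)]); BY=np.array([-BX[1],BX[0]])
def bed(p): d=np.asarray(p)[...,:2]-BO; return np.stack([d@BX,d@BY],-1)
def world(x,y): return BO+x*BX+y*BY
def tcp():
    from scipy.spatial.transform import Rotation as R
    o=observe(); b=bed(o['eef_pos'])*1000; Rm=R.from_quat(o['orientation']).as_matrix(); F=o['ft_force']
    print('t %.2f bed %.2f %.2f z %.2f'%(o['time_s'],*b,o['eef_pos'][2]*1000),'toolx ang %.2f tilt %s'%(np.degrees(np.arctan2(Rm[1,0],Rm[0,0])),Rm[:2,2].round(4)),'F bed %.2f %.2f %.2f'%(F[:2]@BX,F[:2]@BY,F[2]),'open %.4f'%o['opening'])
E
python3 - <<'E'
from h import *
s=dict(np.load('pics/top0.npz')); W=cloud(s)
f=lambda x,y,h: ray(s,220+(x+.5)/4-.5,130+(y+.5)/4-.5,h)
c=-s['R'].T@s['t']
def xz(p): return np.array([bed(p)[0],p[2]])
C=xz(c)
def ang(px,py): d=xz(f(px,py,0.))-C; return np.arctan2(d[0],-d[1])
a1=ang(312,306);a2=ang(316,436); mid=(a1+a2)/2; half=(a1-a2)/2
print('drum x by bisector',C[0]+np.tan(mid)*(C[1]-.052),'radius', np.sin(half)*np.hypot(np.tan(mid)*(C[1]-.052),C[1]-.052))
P=W[205:242,282:318].reshape(-1,3);P=P[P[:,2]>.06];b=bed(P)[:,0]
A=np.c_[2*b,2*P[:,2],np.ones(len(b))];r=np.linalg.lstsq(A,b**2+P[:,2]**2,rcond=None)[0];print('fit x,z,R',r[0],r[1],np.sqrt(r[2]+r[0]**2+r[1]**2))
for px,py in((297,122),(297,126),(297,130),(297,134),(297,138),(297,142)): print(py,bed(f(px,py,.064)),s['img'][130+py//4,294])
for v in range(158,170): print(v,s['img'][v,294],bed(W[v,294]).round(4),W[v,294,2].round(4))
E
```

```text
drum x by bisector -0.04452203147332484 radius 0.041401495253576746
fit x,z,R -0.04416329685106071 0.054293532756393884 0.03856356010985427
122 [0.11486443 0.00144471] [91 78 70]
126 [0.11225215 0.00158581] [136 104  79]
130 [0.10964135 0.00172684] [164 120  83]
134 [0.10703203 0.00186778] [152 110  77]
138 [0.10442418 0.00200864] [109  80  58]
142 [0.1018178  0.00214943] [74 59 50]
158 [135 135 137] [0.1173 0.0015] 0.0768
159 [91 90 92] [0.1155 0.0014] 0.0734
160 [91 78 70] [0.1142 0.0013] 0.0682
161 [136 104  79] [0.1127 0.0012] 0.0632
162 [164 120  83] [0.1097 0.0014] 0.065
163 [152 110  77] [0.1071 0.0016] 0.0651
164 [109  80  58] [0.106  0.0014] 0.0583
165 [74 59 50] [0.1048 0.0013] 0.0524
166 [61 55 54] [ 0.1094 -0.0002] 0.02
167 [62 60 61] [ 0.1085 -0.0004] 0.0117
168 [60 59 62] [ 0.1061 -0.0003] 0.0106
169 [67 66 69] [ 0.1035 -0.0002] 0.0097
```

Call:
{"api": "move_arm", "payload": {"series": [{"twist":[0,0,-6.85],"travel":[0,0,0],"jaw":40},{"twist":[0,0,-6.85],"travel":[0,0,0],"jaw":40},{"twist":[0,0,-6.85],"travel":[0,0,0],"jaw":40},{"twist":[0,0,-6.85],"travel":[0,0,0],"jaw":40},{"travel":[-30,25,0],"jaw":40},{"travel":[-35,20,0],"jaw":40},{"travel":[-38,15,0],"jaw":40},{"travel":[-40,10,0],"jaw":40},{"travel":[-40,10,0],"jaw":40},{"travel":[-40,10,0],"jaw":40}]}}

```text
invalid input
```

Call:
{"api": "move_arm", "payload": {"series": [{"twist":[0,0,-6.85],"travel":[0,0,0],"jaw":40},{"twist":[0,0,-6.85],"travel":[0,0,0],"jaw":40},{"twist":[0,0,-6.85],"travel":[0,0,0],"jaw":40},{"twist":[0,0,-6.85],"travel":[0,0,0],"jaw":40},{"twist":[0,0,0],"travel":[-30,25,0],"jaw":40},{"twist":[0,0,0],"travel":[-35,20,0],"jaw":40},{"twist":[0,0,0],"travel":[-38,15,0],"jaw":40},{"twist":[0,0,0],"travel":[-40,10,0],"jaw":40},{"twist":[0,0,0],"travel":[-40,10,0],"jaw":40},{"twist":[0,0,0],"travel":[-40,10,0],"jaw":40}]}}

```text
time_s: 0.93
eef_pos: [0.3802, 0.3949, 0.2419]
orientation: [0.688, 0.726, -0.0, 0.0]
ft_force: [1.8, 0.2, -0.7]
opening: 0.0399
```

```bash
python3 -c "
from h import *
tcp()"
```

```text
t 0.93 bed -162.61 451.69 z 241.92 toolx ang 93.05 tilt [-0.0004 -0.0006] F bed 1.78 0.14 -0.69 open 0.0399
```

Call:
{"api": "move_arm", "payload": {"series": [{"twist":[0,0,0],"travel":[-37,12,0],"jaw":40},{"twist":[0,0,0],"travel":[-37,10,0],"jaw":40},{"twist":[0,0,0],"travel":[-37,8,0],"jaw":40},{"twist":[0,0,0],"travel":[-37,6,0],"jaw":40},{"twist":[0,0,0],"travel":[-37,5,0],"jaw":40},{"twist":[0,0,0],"travel":[-37,4,0],"jaw":40},{"twist":[0,0,0],"travel":[-37,3,0],"jaw":40},{"twist":[0,0,0],"travel":[-37,2,0],"jaw":40},{"twist":[0,0,0],"travel":[-37,2,0],"jaw":40},{"twist":[0,0,0],"travel":[-37,1,0],"jaw":40},{"twist":[0,0,0],"travel":[-37,1,0],"jaw":40},{"twist":[0,0,0],"travel":[-37,1,0],"jaw":40}]}}

```text
time_s: 1.93
eef_pos: [0.4582, -0.0451, 0.2423]
orientation: [0.688, 0.726, -0.0, -0.0]
ft_force: [0.6, 0.6, -0.0]
opening: 0.04
```

```bash
python3 -c "
from h import *
tcp()"
```

```text
t 1.93 bed -108.49 8.09 z 242.28 toolx ang 93.07 tilt [-0.0001  0.    ] F bed 0.60 0.53 -0.04 open 0.0400
```

Call:
{"api": "move_arm", "payload": {"series": [{"twist":[0,0,0],"travel":[-6,0,30],"jaw":40},{"twist":[0,0,0],"travel":[0,0,35],"jaw":40},{"twist":[0,0,0],"travel":[0,0,35],"jaw":40},{"twist":[0,0,0],"travel":[0,0,30],"jaw":40},{"twist":[0,0,0],"travel":[0,0,20],"jaw":40},{"twist":[0,0,0],"travel":[0,0,0],"jaw":40},{"twist":[0,0,0],"travel":[0,0,0],"jaw":40}]}}

```text
time_s: 2.52
eef_pos: [0.4582, -0.0493, 0.0918]
orientation: [0.688, 0.726, -0.001, -0.001]
ft_force: [0.5, -0.4, 0.1]
opening: 0.0403
```

```bash
python3 -c "
from h import *
tcp(); print(env.tips_ahead)
s=save('scene','scene1'); cv2.imwrite('pics/scene1c.png',cv2.resize(s['img'][120:320,150:380,::-1],(690,600)))
s=save('wrist','wrist1');print(s['hand_eye'])"
```

```text
t 2.52 bed -108.73 3.86 z 91.81 toolx ang 93.06 tilt [-0.0027 -0.    ] F bed 0.46 -0.45 0.07 open 0.0403
0.011
[[ 9.99999670e-01  6.25524505e-04  5.18391420e-04 -7.99992250e-04]
 [-7.41792449e-04  9.63239489e-01  2.68643140e-01 -6.87147260e-02]
 [-3.31292219e-04 -2.68643436e-01  9.63239635e-01 -1.31080297e-01]
 [ 0.00000000e+00  0.00000000e+00  0.00000000e+00  1.00000000e+00]]
```

View pics/scene1c.png

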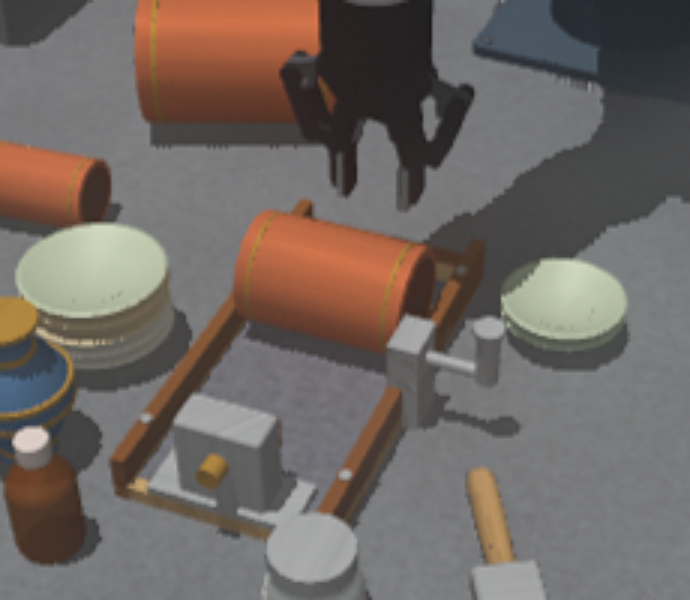

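View pics/wrist1.png

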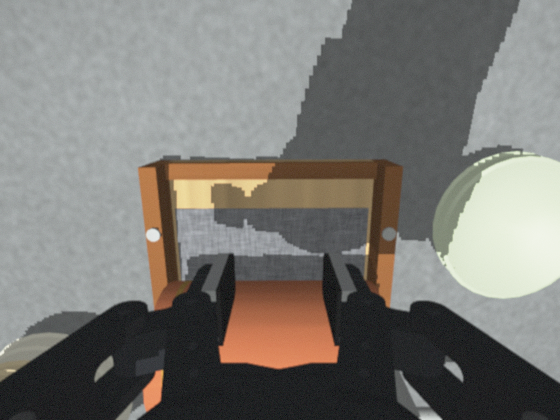

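The scene crop shows the fingers behind the drum and between the rails. The wrist view shows about the same, with the near strip at row 195 and the drum edge at row 280. I'll descend.

Call:
{"api": "move_arm", "payload": {"series": [{"twist":[0,0,0],"travel":[-2,0,20],"jaw":40},{"twist":[0,0,0],"travel":[-1,0,20],"jaw":40},{"twist":[0,0,0],"travel":[0,0,15],"jaw":40},{"twist":[0,0,0],"travel":[0,0,0],"jaw":40},{"twist":[0,0,0],"travel":[0,0,0],"jaw":40},{"twist":[0,0,0],"travel":[0,0,0],"jaw":40}]}}

```text
time_s: 3.12
eef_pos: [0.4599, -0.0523, 0.0387]
orientation: [0.688, 0.726, 0.001, 0.001]
ft_force: [0.6, -0.6, -1.0]
opening: 0.0403
```

```bash
python3 -c "
from h import *
tcp()
s=save('scene','scene2'); cv2.imwrite('pics/scene2c.png',cv2.resize(s['img'][120:320,150:380,::-1],(690,600)))"
```

```text
t 3.12 bed -107.17 0.79 z 38.72 toolx ang 93.06 tilt [ 0.002  -0.0001] F bed 0.56 -0.59 -1.02 open 0.0403
```

View pics/scene2c.png

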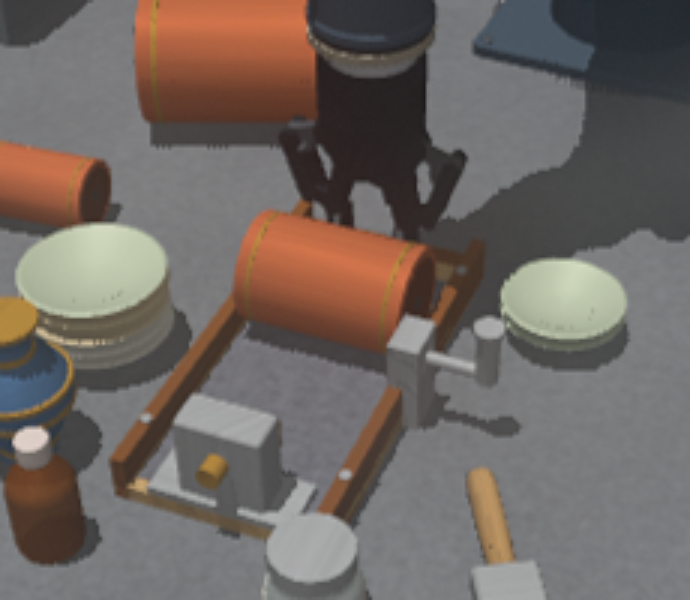

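Call:
{"api": "move_arm", "payload": {"series": [{"twist":[0,0,0],"travel":[0,2,0],"jaw":40},{"twist":[0,0,0],"travel":[0,2,0],"jaw":40},{"twist":[0,0,0],"travel":[0,2,0],"jaw":40},{"twist":[0,0,0],"travel":[0,1,0],"jaw":40},{"twist":[0,0,0],"travel":[0,1,0],"jaw":40},{"twist":[0,0,0],"travel":[0,1,0],"jaw":40},{"twist":[0,0,0],"travel":[0,1,0],"jaw":40},{"twist":[0,0,0],"travel":[0,1,0],"jaw":40},{"twist":[0,0,0],"travel":[0,1,0],"jaw":40},{"twist":[0,0,0],"travel":[0,1,0],"jaw":40},{"twist":[0,0,0],"travel":[0,1,0],"jaw":40},{"twist":[0,0,0],"travel":[0,1,0],"jaw":40}]}}

```text
time_s: 4.17
eef_pos: [0.474, -0.0515, 0.0373]
orientation: [0.688, 0.726, -0.0, -0.0]
ft_force: [-0.0, -0.9, 1.2]
opening: 0.0397
```

```bash
python3 -c "
from h import *
tcp()"
```

```text
t 4.17 bed -93.04 0.83 z 37.28 toolx ang 93.06 tilt [-0.0002 -0.    ] F bed -0.06 -0.90 1.15 open 0.0397
```

Call:
{"api": "move_arm", "payload": {"series": [{"twist":[0,0,0],"travel":[0,1.2,0],"jaw":40},{"twist":[0,0,0],"travel":[0,1.4,0],"jaw":40},{"twist":[0,0,0],"travel":[0,1.6,0],"jaw":40},{"twist":[0,0,0],"travel":[0,1.6,0],"jaw":40},{"twist":[0,0,0],"travel":[0,1.6,0],"jaw":40},{"twist":[0,0,0],"travel":[0,1.6,0],"jaw":40},{"twist":[0,0,0],"travel":[0,1.6,0],"jaw":40},{"twist":[0,0,0],"travel":[0,1.6,0],"jaw":40},{"twist":[0,0,0],"travel":[0,1.6,0],"jaw":40},{"twist":[0,0,0],"travel":[0,1.6,0],"jaw":40},{"twist":[0,0,0],"travel":[0,1.6,0],"jaw":40},{"twist":[0,0,0],"travel":[0,1.6,0],"jaw":40}]}}

```text
time_s: 5.17
eef_pos: [0.4928, -0.0505, 0.0373]
orientation: [0.688, 0.726, -0.0, -0.0]
ft_force: [0.5, 0.6, 0.3]
opening: 0.0397
```

```bash
python3 -c "
from h import *
tcp()
s=save('top','top2'); cv2.imwrite('pics/top2c.png',cv2.resize(s['img'][130:280,220:370,::-1],(600,600),interpolation=cv2.INTER_CUBIC))
tcp()"
```

```text
t 5.17 bed -74.30 0.83 z 37.30 toolx ang 93.06 tilt [-0.0001 -0.    ] F bed 0.53 0.54 0.28 open 0.0397
t 5.22 bed -73.87 0.86 z 37.32 toolx ang 93.07 tilt [ 0.0004 -0.    ] F bed 0.92 0.44 -0.09 open 0.0398
```

View pics/top2c.png

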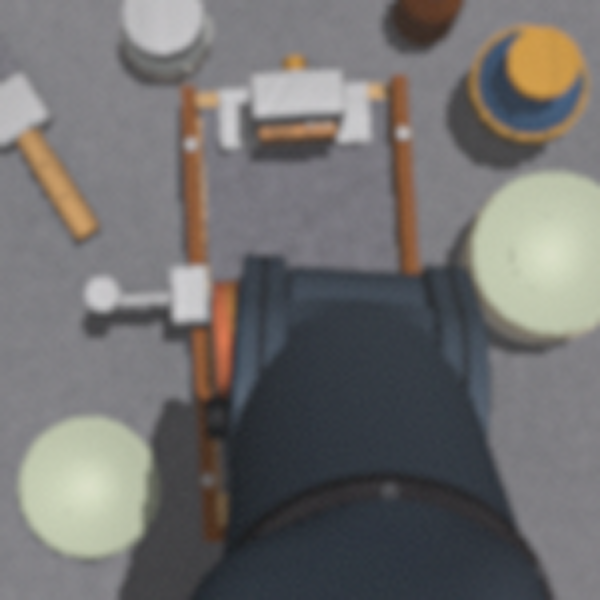

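The top view shows the drum's left end spanning crop rows 282–410, so it has advanced about 20 mm and is rolling with the fingers. I'll keep going.

Call:
{"api": "move_arm", "payload": {"series": [{"twist":[0,0,0],"travel":[0,1.6,0],"jaw":40},{"twist":[0,0,0],"travel":[0,1.6,0],"jaw":40},{"twist":[0,0,0],"travel":[0,1.6,0],"jaw":40},{"twist":[0,0,0],"travel":[0,1.6,0],"jaw":40},{"twist":[0,0,0],"travel":[0,1.6,0],"jaw":40},{"twist":[0,0,0],"travel":[0,1.6,0],"jaw":40},{"twist":[0,0,0],"travel":[0,1.6,0],"jaw":40},{"twist":[0,0,0],"travel":[0,1.6,0],"jaw":40},{"twist":[0,0,0],"travel":[0,1.6,0],"jaw":40},{"twist":[0,0,0],"travel":[0,1.6,0],"jaw":40},{"twist":[0,0,0],"travel":[0,1.6,0],"jaw":40},{"twist":[0,0,0],"travel":[0,1.6,0],"jaw":40}]}}

```text
time_s: 6.22
eef_pos: [0.5119, -0.0495, 0.0373]
orientation: [0.688, 0.726, -0.0, -0.0]
ft_force: [-1.0, -0.4, 0.1]
opening: 0.0401
```

Call:
{"api": "move_arm", "payload": {"series": [{"twist":[0,0,0],"travel":[0,1.6,0],"jaw":40},{"twist":[0,0,0],"travel":[0,1.6,0],"jaw":40},{"twist":[0,0,0],"travel":[0,1.6,0],"jaw":40},{"twist":[0,0,0],"travel":[0,1.6,0],"jaw":40},{"twist":[0,0,0],"travel":[0,1.6,0],"jaw":40},{"twist":[0,0,0],"travel":[0,1.6,0],"jaw":40},{"twist":[0,0,0],"travel":[0,1.6,0],"jaw":40},{"twist":[0,0,0],"travel":[0,1.6,0],"jaw":40},{"twist":[0,0,0],"travel":[0,1.6,0],"jaw":40},{"twist":[0,0,0],"travel":[0,1.6,0],"jaw":40},{"twist":[0,0,0],"travel":[0,1.6,0],"jaw":40},{"twist":[0,0,0],"travel":[0,1.6,0],"jaw":40}]}}

```text
time_s: 7.22
eef_pos: [0.5311, -0.0484, 0.0373]
orientation: [0.688, 0.726, -0.0, -0.0]
ft_force: [-0.5, -1.1, 0.5]
opening: 0.0399
```

```bash
python3 -c "
from h import *
tcp()
s=save('scene','scene3'); cv2.imwrite('pics/scene3c.png',cv2.resize(s['img'][120:320,150:380,::-1],(690,600)))
tcp()"
```

```text
t 7.22 bed -35.88 0.81 z 37.28 toolx ang 93.06 tilt [-0. -0.] F bed -0.52 -1.08 0.51 open 0.0399
t 7.27 bed -35.51 0.82 z 37.30 toolx ang 93.06 tilt [0.0004 0.    ] F bed 0.58 0.49 0.31 open 0.0399
```

View pics/scene3c.png

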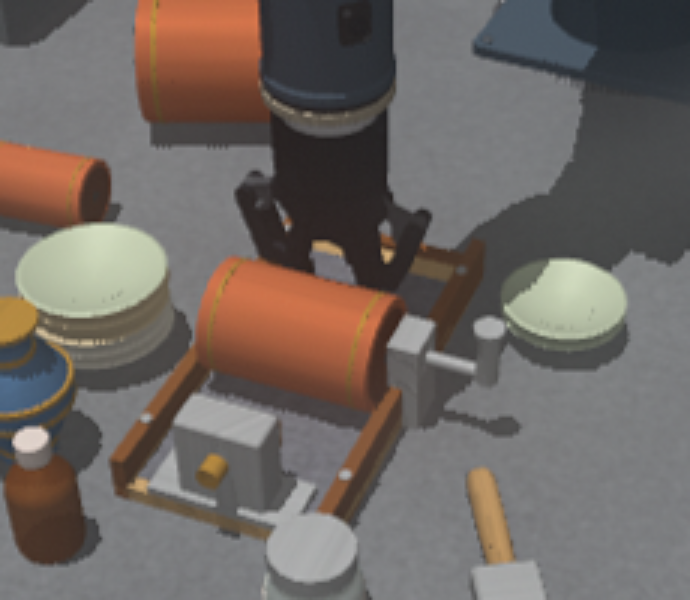

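Call:
{"api": "move_arm", "payload": {"series": [{"twist":[0,0,0],"travel":[0,1.5,0],"jaw":40},{"twist":[0,0,0],"travel":[0,1.5,0],"jaw":40},{"twist":[0,0,0],"travel":[0,1.5,0],"jaw":40},{"twist":[0,0,0],"travel":[0,1.5,0],"jaw":40},{"twist":[0,0,0],"travel":[0,1.5,0],"jaw":40},{"twist":[0,0,0],"travel":[0,1.5,0],"jaw":40},{"twist":[0,0,0],"travel":[0,1.5,0],"jaw":40},{"twist":[0,0,0],"travel":[0,1.5,0],"jaw":40},{"twist":[0,0,0],"travel":[0,1.5,0],"jaw":40},{"twist":[0,0,0],"travel":[0,1.5,0],"jaw":40},{"twist":[0,0,0],"travel":[0,1.5,0],"jaw":40},{"twist":[0,0,0],"travel":[0,1.5,0],"jaw":40}]}}

```text
time_s: 8.27
eef_pos: [0.5491, -0.0475, 0.0373]
orientation: [0.688, 0.726, -0.0, -0.0]
ft_force: [0.2, -0.8, -0.4]
opening: 0.04
```

Call:
{"api": "move_arm", "payload": {"series": [{"twist":[0,0,0],"travel":[0,1.4,0],"jaw":40},{"twist":[0,0,0],"travel":[0,1.3,0],"jaw":40},{"twist":[0,0,0],"travel":[0,1.2,0],"jaw":40},{"twist":[0,0,0],"travel":[0,1.1,0],"jaw":40},{"twist":[0,0,0],"travel":[0,1,0],"jaw":40},{"twist":[0,0,0],"travel":[0,0.9,0],"jaw":40},{"twist":[0,0,0],"travel":[0,0.8,0],"jaw":40},{"twist":[0,0,0],"travel":[0,0.7,0],"jaw":40},{"twist":[0,0,0],"travel":[0,0.6,0],"jaw":40},{"twist":[0,0,0],"travel":[0,0.5,0],"jaw":40},{"twist":[0,0,0],"travel":[0,0.5,0],"jaw":40},{"twist":[0,0,0],"travel":[0,0.5,0],"jaw":40}]}}

```text
time_s: 9.27
eef_pos: [0.5595, -0.0469, 0.0373]
orientation: [0.688, 0.726, -0.0, -0.0]
ft_force: [0.5, 1.1, 1.0]
opening: 0.0403
```

```bash
cat >> h.py <<'E'
def avg(n=6,w='scene'):
    F=[];X=[]
    for i in range(n):
        s=snapshot(w); o=observe(); F.append(o['ft_force']); X.append(o['eef_pos'])
    F=np.array(F); f=F.mean(0); sd=F[:,0].std()
    b=bed(np.mean(X,0))*1000
    print('t %.2f avgF bedx %.2f (sd %.2f, n %d) y %.2f z %.2f pos %.3f %.3f'%(o['time_s'],f[:2]@BX,sd,n,f[:2]@BY,f[2],*b)); return s
E
python3 -c "
from h import *
tcp()
s=avg(6)
cv2.imwrite('pics/scene4c.png',cv2.resize(s['img'][120:320,150:380,::-1],(690,600)))"
```

```text
t 9.27 bed -7.51 0.81 z 37.28 toolx ang 93.06 tilt [-0.0001 -0.    ] F bed 0.61 1.08 1.00 open 0.0403
t 9.57 avgF bedx 0.11 (sd 0.47, n 6) y 0.05 z -0.07 pos -7.493 0.785
```

View pics/scene4c.png

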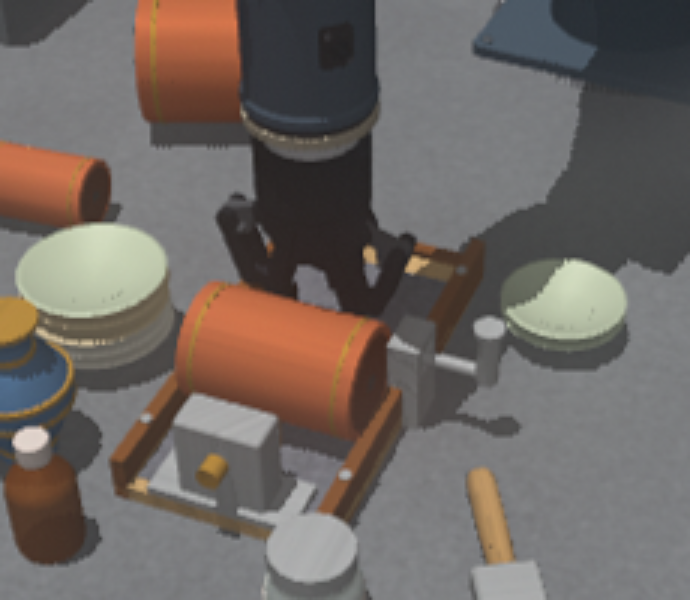

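The drum is near the end stop and no force shows yet. Contact should come when the TCP is at about x = 13, so I'll go in finer steps.

Call:
{"api": "move_arm", "payload": {"series": [{"twist":[0,0,0],"travel":[0,0.8,0],"jaw":40},{"twist":[0,0,0],"travel":[0,1,0],"jaw":40},{"twist":[0,0,0],"travel":[0,1,0],"jaw":40},{"twist":[0,0,0],"travel":[0,1,0],"jaw":40},{"twist":[0,0,0],"travel":[0,1,0],"jaw":40},{"twist":[0,0,0],"travel":[0,1,0],"jaw":40},{"twist":[0,0,0],"travel":[0,1,0],"jaw":40},{"twist":[0,0,0],"travel":[0,1,0],"jaw":40},{"twist":[0,0,0],"travel":[0,1,0],"jaw":40},{"twist":[0,0,0],"travel":[0,1,0],"jaw":40},{"twist":[0,0,0],"travel":[0,0.7,0],"jaw":40},{"twist":[0,0,0],"travel":[0,0.5,0],"jaw":40}]}}

```text
time_s: 10.57
eef_pos: [0.5705, -0.0463, 0.0373]
orientation: [0.688, 0.726, 0.0, 0.0]
ft_force: [-0.1, 0.8, 0.1]
opening: 0.0401
```

```bash
python3 -c "
from h import *
avg(6)"
```

```text
t 10.87 avgF bedx 0.09 (sd 0.38, n 6) y -0.20 z 0.21 pos 3.486 0.779
```

Call:
{"api": "move_arm", "payload": {"series": [{"twist":[0,0,0],"travel":[0,0.4,0],"jaw":40},{"twist":[0,0,0],"travel":[0,0.4,0],"jaw":40},{"twist":[0,0,0],"travel":[0,0.4,0],"jaw":40}]}}

```text
time_s: 11.12
eef_pos: [0.5716, -0.0463, 0.0373]
orientation: [0.688, 0.726, -0.0, -0.0]
ft_force: [-0.4, -0.5, -0.1]
opening: 0.0398
```

```bash
python3 -c "
from h import *
avg(4)"
```

```text
t 11.32 avgF bedx 0.28 (sd 0.31, n 4) y 0.27 z 0.00 pos 4.741 0.781
```

Call:
{"api": "move_arm", "payload": {"series": [{"twist":[0,0,0],"travel":[0,0.4,0],"jaw":40},{"twist":[0,0,0],"travel":[0,0.4,0],"jaw":40},{"twist":[0,0,0],"travel":[0,0.4,0],"jaw":40}]}}

```text
time_s: 11.57
eef_pos: [0.5729, -0.0462, 0.0373]
orientation: [0.688, 0.726, -0.0, 0.0]
ft_force: [-0.1, -0.4, 1.0]
opening: 0.04
```

```bash
python3 -c "
from h import *
avg(3)"
```

```text
t 11.72 avgF bedx -0.35 (sd 0.36, n 3) y 0.30 z 0.23 pos 5.966 0.784
```

Call:
{"api": "move_arm", "payload": {"series": [{"twist":[0,0,0],"travel":[0,0.4,0],"jaw":40},{"twist":[0,0,0],"travel":[0,0.4,0],"jaw":40},{"twist":[0,0,0],"travel":[0,0.4,0],"jaw":40}]}}

```text
time_s: 11.97
eef_pos: [0.5741, -0.0461, 0.0373]
orientation: [0.688, 0.726, -0.0, 0.0]
ft_force: [-0.0, -0.3, -0.4]
opening: 0.04
```

```bash
python3 -c "
from h import *
s=avg(3)
cv2.imwrite('pics/scene5c.png',cv2.resize(s['img'][200:300,200:300,::-1],(600,600),interpolation=cv2.INTER_CUBIC))
W=cloud(s); "
```

```text
t 12.12 avgF bedx -0.04 (sd 0.10, n 3) y -0.04 z 0.35 pos 7.156 0.785
```

View pics/scene5c.png

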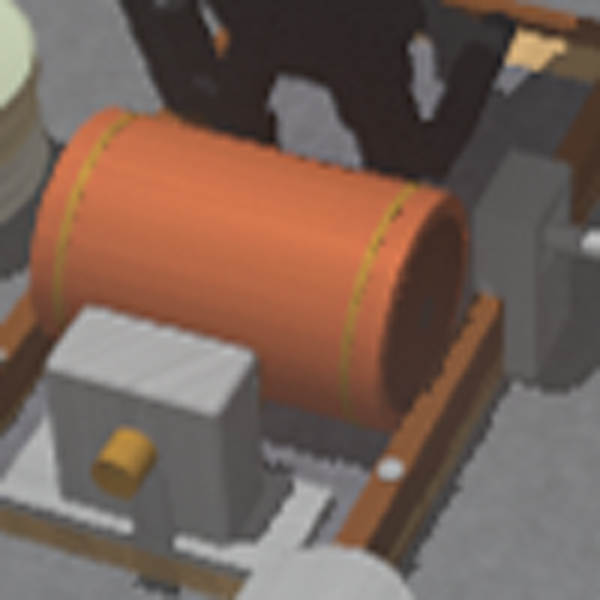

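```bash
cat >> h.py <<'E'
def drum(s,bx):
    W=cloud(s); im=np.ascontiguousarray(s['img'][:,:,::-1]); hsv=cv2.cvtColor(im,cv2.COLOR_BGR2HSV)
    m=(hsv[...,0]<14)&(hsv[...,1]>130)
    with np.errstate(all='ignore'):
        b=bed(W); m&=(abs(b[...,0]-bx)<.05)&(abs(b[...,1])<.052)&(W[...,2]>.058)
    x=b[m][:,0]; z=W[m][:,2]
    from scipy.optimize import least_squares
    r=least_squares(lambda p:np.hypot(x-p[0],z-p[1])-.04,[bx,.052],loss='soft_l1',f_scale=.002)
    print('drum fit x %.1f z %.1f mm rms %.1f n %d'%(*(r.x*1000),1000*np.sqrt(np.mean(r.fun**2)),m.sum()))
E
python3 -c "
from h import *
drum(dict(np.load('pics/top0.npz')),-.044);drum(dict(np.load('pics/scene0.npz')),-.044);drum(dict(np.load('pics/scene3.npz')),.015)
s=save('scene','scene5');drum(s,.06)
tcp()"
```

```text
drum fit x -44.1 z 52.5 mm rms 1.4 n 1227
drum fit x -40.8 z 50.9 mm rms 1.6 n 1334
drum fit x 16.8 z 51.0 mm rms 11.3 n 1502
drum fit x 60.2 z 51.1 mm rms 14.5 n 1600
t 12.17 bed 7.07 0.79 z 37.29 toolx ang 93.06 tilt [-0. -0.] F bed 0.82 0.23 -0.12 open 0.0399
```

Call:
{"api": "move_arm", "payload": {"series": [{"twist":[0,0,0],"travel":[0,0.4,0],"jaw":40},{"twist":[0,0,0],"travel":[0,0.4,0],"jaw":40},{"twist":[0,0,0],"travel":[0,0.4,0],"jaw":40}]}}

```text
time_s: 12.42
eef_pos: [0.5752, -0.0461, 0.0373]
orientation: [0.688, 0.726, -0.0, 0.0]
ft_force: [0.3, 0.4, 0.4]
opening: 0.04
```

```bash
python3 -c "
from h import *
avg(3)"
```

```text
t 12.57 avgF bedx -0.05 (sd 0.52, n 3) y -0.07 z -0.44 pos 8.348 0.763
```

Call:
{"api": "move_arm", "payload": {"series": [{"twist":[0,0,0],"travel":[0,0.4,0],"jaw":40},{"twist":[0,0,0],"travel":[0,0.3,0],"jaw":40},{"twist":[0,0,0],"travel":[0,0.3,0],"jaw":40}]}}

```text
time_s: 12.82
eef_pos: [0.5762, -0.046, 0.0373]
orientation: [0.688, 0.726, -0.0, -0.0]
ft_force: [-0.0, 0.1, -0.5]
opening: 0.0401
```

```bash
python3 -c "
from h import *
s=avg(3)"
```

```text
t 12.97 avgF bedx 0.51 (sd 0.33, n 3) y 0.40 z -0.25 pos 9.346 0.771
```

Call:
{"api": "move_arm", "payload": {"series": [{"twist":[0,0,0],"travel":[0,0.4,0],"jaw":40},{"twist":[0,0,0],"travel":[0,0.3,0],"jaw":40},{"twist":[0,0,0],"travel":[0,0.3,0],"jaw":40}]}}

```text
time_s: 13.22
eef_pos: [0.5772, -0.046, 0.0373]
orientation: [0.688, 0.726, -0.0, -0.0]
ft_force: [0.2, 0.6, -0.4]
opening: 0.0404
```

```bash
python3 -c "
from h import *
s=avg(3)"
```

```text
t 13.37 avgF bedx 0.16 (sd 0.37, n 3) y 0.49 z -0.30 pos 10.340 0.795
```

Call:
{"api": "move_arm", "payload": {"series": [{"twist":[0,0,0],"travel":[0,0.3,0],"jaw":40},{"twist":[0,0,0],"travel":[0,0.3,0],"jaw":40},{"twist":[0,0,0],"travel":[0,0.2,0],"jaw":40}]}}

```text
time_s: 13.62
eef_pos: [0.578, -0.0459, 0.0373]
orientation: [0.688, 0.726, -0.0, 0.0]
ft_force: [-0.2, -0.4, 0.0]
opening: 0.0399
```

```bash
python3 -c "
from h import *
avg(3)"
```

```text
t 13.77 avgF bedx -0.38 (sd 0.41, n 3) y -0.08 z 0.28 pos 11.110 0.784
```

Call:
{"api": "move_arm", "payload": {"series": [{"twist":[0,0,0],"travel":[0,0.3,0],"jaw":40},{"twist":[0,0,0],"travel":[0,0.3,0],"jaw":40}]}}

```text
time_s: 13.93
eef_pos: [0.5786, -0.0459, 0.0373]
orientation: [0.688, 0.726, -0.0, -0.0]
ft_force: [-0.0, 0.3, 0.7]
opening: 0.0401
```

```bash
python3 -c "
from h import *
s=avg(3)"
```

```text
t 14.08 avgF bedx -0.46 (sd 0.61, n 3) y 0.23 z 0.37 pos 11.721 0.786
```

Call:
{"api": "move_arm", "payload": {"series": [{"twist":[0,0,0],"travel":[0,0.3,0],"jaw":40},{"twist":[0,0,0],"travel":[0,0.3,0],"jaw":40}]}}

```text
time_s: 14.25
eef_pos: [0.5792, -0.0459, 0.0373]
orientation: [0.688, 0.726, -0.0, -0.0]
ft_force: [-0.3, -0.5, 0.7]
opening: 0.04
```

```bash
python3 -c "
from h import *
s=avg(3)"
```

```text
t 14.40 avgF bedx 0.27 (sd 0.54, n 3) y 0.18 z -0.02 pos 12.331 0.766
```

Call:
{"api": "move_arm", "payload": {"series": [{"twist":[0,0,0],"travel":[0,0.3,0],"jaw":40},{"twist":[0,0,0],"travel":[0,0.3,0],"jaw":40}]}}

```text
time_s: 14.57
eef_pos: [0.5798, -0.0458, 0.0373]
orientation: [0.688, 0.726, -0.0, -0.0]
ft_force: [-0.7, -0.0, -0.8]
opening: 0.0398
```

```bash
python3 -c "
from h import *
avg(3)"
```

```text
t 14.72 avgF bedx 0.12 (sd 0.23, n 3) y -0.14 z -0.14 pos 12.929 0.784
```

Call:
{"api": "move_arm", "payload": {"series": [{"twist":[0,0,0],"travel":[0,0.3,0],"jaw":40},{"twist":[0,0,0],"travel":[0,0.2,0],"jaw":40}]}}

```text
time_s: 14.88
eef_pos: [0.5803, -0.0458, 0.0373]
orientation: [0.688, 0.726, -0.0, -0.0]
ft_force: [-0.2, -0.1, 0.9]
opening: 0.04
```

```bash
python3 -c "
from h import *
s=avg(3)"
```

```text
t 15.03 avgF bedx -0.65 (sd 0.21, n 3) y 0.08 z -0.34 pos 13.408 0.784
```

Call:
{"api": "move_arm", "payload": {"series": [{"twist":[0,0,0],"travel":[0,0.3,0],"jaw":40},{"twist":[0,0,0],"travel":[0,0.2,0],"jaw":40}]}}

```text
time_s: 15.2
eef_pos: [0.5808, -0.0458, 0.0373]
orientation: [0.688, 0.726, 0.0, 0.0]
ft_force: [0.3, 0.6, -0.2]
opening: 0.04
```

```bash
python3 -c "
from h import *
s=avg(3);drum(s,.06)"
```

```text
t 15.35 avgF bedx -0.27 (sd 0.47, n 3) y 0.15 z -0.14 pos 13.916 0.789
drum fit x 66.7 z 51.1 mm rms 14.0 n 1544
```

Call:
{"api": "move_arm", "payload": {"series": [{"twist":[0,0,0],"travel":[0,0.3,0],"jaw":40},{"twist":[0,0,0],"travel":[0,0.3,0],"jaw":40}]}}

```text
time_s: 15.52
eef_pos: [0.5814, -0.0457, 0.0373]
orientation: [0.688, 0.726, -0.0, -0.0]
ft_force: [0.2, 1.0, 0.2]
opening: 0.0399
```

```bash
python3 -c "
from h import *
avg(3)"
```

```text
t 15.67 avgF bedx -0.14 (sd 0.12, n 3) y -0.19 z -0.05 pos 14.563 0.784
```

Call:
{"api": "move_arm", "payload": {"series": [{"twist":[0,0,0],"travel":[0,0.3,0],"jaw":40},{"twist":[0,0,0],"travel":[0,0.2,0],"jaw":40}]}}

```text
time_s: 15.83
eef_pos: [0.5819, -0.0457, 0.0373]
orientation: [0.688, 0.726, -0.0, -0.0]
ft_force: [-1.1, -0.9, -0.1]
opening: 0.0399
```

```bash
python3 -c "
from h import *
s=avg(3)"
```

```text
t 15.98 avgF bedx -0.10 (sd 0.15, n 3) y 0.07 z -0.18 pos 15.012 0.786
```

Call:
{"api": "move_arm", "payload": {"series": [{"twist":[0,0,0],"travel":[0,0.3,0],"jaw":40},{"twist":[0,0,0],"travel":[0,0.2,0],"jaw":40}]}}

```text
time_s: 16.15
eef_pos: [0.5824, -0.0457, 0.0373]
orientation: [0.688, 0.726, -0.0, 0.0]
ft_force: [-0.5, -1.1, 0.4]
opening: 0.0401
```

```bash
python3 -c "
from h import *
s=avg(3)"
```

```text
t 16.30 avgF bedx 0.40 (sd 0.18, n 3) y -0.27 z 0.23 pos 15.484 0.756
```

Call:
{"api": "move_arm", "payload": {"series": [{"twist":[0,0,0],"travel":[0,0.3,0],"jaw":40},{"twist":[0,0,0],"travel":[0,0.2,0],"jaw":40}]}}

```text
time_s: 16.47
eef_pos: [0.5825, -0.0457, 0.0372]
orientation: [0.688, 0.726, -0.0, -0.0]
ft_force: [-2.2, 0.1, 0.4]
opening: 0.04
```

```bash
python3 -c "
from h import *
s=avg(3);drum(s,.06)"
```

```text
t 16.62 avgF bedx -1.92 (sd 0.31, n 3) y 0.40 z 1.02 pos 15.580 0.780
drum fit x 68.3 z 51.1 mm rms 11.5 n 1520
```

Call:
{"api": "move_arm", "payload": {"series": [{"twist":[0,0,0],"travel":[0,0.3,0],"jaw":40},{"twist":[0,0,0],"travel":[0,0.2,0],"jaw":40}]}}

```text
time_s: 16.78
eef_pos: [0.5828, -0.0456, 0.0372]
orientation: [0.688, 0.726, -0.0, -0.0]
ft_force: [-3.8, 0.2, 2.3]
opening: 0.0402
```

```bash
python3 -c "
from h import *
s=avg(3);drum(s,.06)"
```

```text
t 16.93 avgF bedx -3.94 (sd 0.49, n 3) y 0.59 z 1.74 pos 15.889 0.853
drum fit x 68.5 z 51.0 mm rms 11.3 n 1516
```

Call:
{"api": "move_arm", "payload": {"series": [{"twist":[0,0,0],"travel":[0,0.3,0],"jaw":40},{"twist":[0,0,0],"travel":[0,0.2,0],"jaw":40}]}}

```text
time_s: 17.1
eef_pos: [0.5831, -0.0455, 0.0372]
orientation: [0.688, 0.726, -0.001, -0.001]
ft_force: [-6.3, 1.1, 3.6]
opening: 0.0401
```

```bash
python3 -c "
from h import *
s=avg(3);drum(s,.06)"
```

```text
t 17.25 avgF bedx -5.70 (sd 0.19, n 3) y 0.63 z 2.93 pos 16.149 0.869
drum fit x 68.7 z 51.1 mm rms 12.9 n 1526
```

Contact was at TCP x ≈ 15.5, and the push is now 5.7 N. The 2.9 N upward drag on the fingers implies the bed is taking about half, so the pad feels about 3 N. I'll hold, raise slightly to relieve that drag, and check the force.

Call:
{"api": "move_arm", "payload": {"series": [{"twist":[0,0,0],"travel":[0,0.1,-0.1],"jaw":40},{"twist":[0,0,0],"travel":[0,0.1,-0.1],"jaw":40}]}}

```text
time_s: 17.42
eef_pos: [0.5832, -0.0455, 0.0372]
orientation: [0.688, 0.726, -0.001, -0.001]
ft_force: [-5.1, -0.5, 1.0]
opening: 0.0398
```

```bash
python3 -c "
from h import *
s=avg(5)"
```

```text
t 17.67 avgF bedx -5.36 (sd 0.63, n 5) y 0.44 z 1.60 pos 16.252 0.864
```

Call:
{"api": "move_arm", "payload": {"series": [{"twist":[0,0,0],"travel":[0,0.1,-0.1],"jaw":40},{"twist":[0,0,0],"travel":[0,0.2,-0.1],"jaw":40}]}}

```text
time_s: 17.83
eef_pos: [0.5833, -0.0455, 0.0373]
orientation: [0.688, 0.726, -0.001, -0.001]
ft_force: [-5.7, 0.1, -0.1]
opening: 0.0401
```

```bash
python3 -c "
from h import *
s=avg(6)
s=avg(6);drum(s,.06)
cv2.imwrite('pics/scene6c.png',cv2.resize(s['img'][200:300,200:300,::-1],(600,600),interpolation=cv2.INTER_CUBIC))"
```

```text
t 18.13 avgF bedx -5.46 (sd 0.38, n 6) y 0.83 z 0.63 pos 16.391 0.886
t 18.43 avgF bedx -5.70 (sd 0.56, n 6) y 0.76 z 0.33 pos 16.390 0.887
drum fit x 69.0 z 51.1 mm rms 14.1 n 1514
```

View pics/scene6c.png

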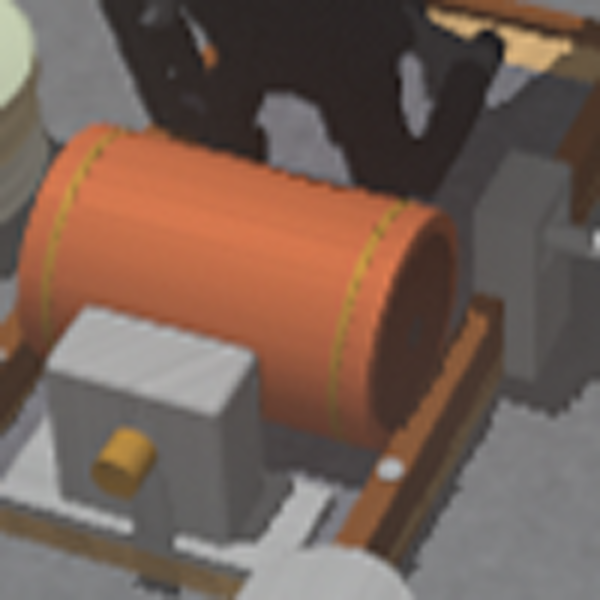

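Push is 5.6 N with about 0.5 N drag, so the pad is at about 5 N. The 0.9 mm of compression at 6 N/mm agrees. I'll hold for another second, then ease off slowly.

Call:
{"api": "move_arm", "payload": {"series": [{"twist":[0,0,0],"travel":[0,0,0],"jaw":40},{"twist":[0,0,0],"travel":[0,0,0],"jaw":40},{"twist":[0,0,0],"travel":[0,0,0],"jaw":40},{"twist":[0,0,0],"travel":[0,0,0],"jaw":40},{"twist":[0,0,0],"travel":[0,0,0],"jaw":40},{"twist":[0,0,0],"travel":[0,0,0],"jaw":40},{"twist":[0,0,0],"travel":[0,0,0],"jaw":40},{"twist":[0,0,0],"travel":[0,0,0],"jaw":40},{"twist":[0,0,0],"travel":[0,0,0],"jaw":40},{"twist":[0,0,0],"travel":[0,0,0],"jaw":40},{"twist":[0,0,0],"travel":[0,0,0],"jaw":40},{"twist":[0,0,0],"travel":[0,0,0],"jaw":40}]}}

```text
time_s: 19.43
eef_pos: [0.5833, -0.0455, 0.0373]
orientation: [0.688, 0.726, -0.001, -0.001]
ft_force: [-5.4, 0.8, 0.7]
opening: 0.0403
```

Call:
{"api": "move_arm", "payload": {"series": [{"twist":[0,0,0],"travel":[0,-0.15,0],"jaw":40},{"twist":[0,0,0],"travel":[0,-0.15,0],"jaw":40},{"twist":[0,0,0],"travel":[0,-0.15,0],"jaw":40},{"twist":[0,0,0],"travel":[0,-0.15,0],"jaw":40},{"twist":[0,0,0],"travel":[0,-0.15,0],"jaw":40},{"twist":[0,0,0],"travel":[0,-0.15,0],"jaw":40},{"twist":[0,0,0],"travel":[0,-0.15,0],"jaw":40},{"twist":[0,0,0],"travel":[0,-0.15,0],"jaw":40},{"twist":[0,0,0],"travel":[0,-0.15,0],"jaw":40},{"twist":[0,0,0],"travel":[0,-0.15,0],"jaw":40},{"twist":[0,0,0],"travel":[0,-0.15,0],"jaw":40},{"twist":[0,0,0],"travel":[0,-0.15,0],"jaw":40}]}}

```text
time_s: 20.43
eef_pos: [0.5832, -0.0457, 0.0379]
orientation: [0.688, 0.726, 0.0, 0.0]
ft_force: [-1.6, -0.2, 0.3]
opening: 0.0399
```

```bash
python3 -c "
from h import *
s=avg(4);drum(s,.06)"
```

```text
t 20.63 avgF bedx -1.43 (sd 0.50, n 4) y 0.38 z -0.61 pos 16.255 0.670
drum fit x 68.9 z 51.0 mm rms 11.4 n 1522
```

Call:
{"api": "move_arm", "payload": {"series": [{"twist":[0,0,0],"travel":[0,-0.15,0],"jaw":40},{"twist":[0,0,0],"travel":[0,-0.15,0],"jaw":40},{"twist":[0,0,0],"travel":[0,-0.15,0],"jaw":40},{"twist":[0,0,0],"travel":[0,-0.15,0],"jaw":40},{"twist":[0,0,0],"travel":[0,-0.15,0],"jaw":40},{"twist":[0,0,0],"travel":[0,-0.15,0],"jaw":40},{"twist":[0,0,0],"travel":[0,-0.15,0],"jaw":40},{"twist":[0,0,0],"travel":[0,-0.15,0],"jaw":40},{"twist":[0,0,0],"travel":[0,-0.15,0],"jaw":40},{"twist":[0,0,0],"travel":[0,-0.15,0],"jaw":40},{"twist":[0,0,0],"travel":[0,-0.15,0],"jaw":40},{"twist":[0,0,0],"travel":[0,-0.15,0],"jaw":40}]}}

```text
time_s: 21.63
eef_pos: [0.5808, -0.0458, 0.0377]
orientation: [0.688, 0.726, 0.0, 0.0]
ft_force: [0.5, 0.6, 0.0]
opening: 0.0396
```

```bash
python3 -c "
from h import *
s=avg(4);drum(s,.06)"
```

```text
t 21.83 avgF bedx 0.24 (sd 0.12, n 4) y 0.11 z -0.19 pos 13.849 0.777
drum fit x 68.3 z 51.0 mm rms 15.1 n 1520
```

The drum stays at the pad: the fit gives 68.3, the same as at contact. I'll back off, go up, and move over to the knob's outer side with the fingers closed.

Call:
{"api": "move_arm", "payload": {"series": [{"twist":[0,0,0],"travel":[0,-1,0],"jaw":40},{"twist":[0,0,0],"travel":[0,-3,0],"jaw":40},{"twist":[0,0,0],"travel":[0,-6,0],"jaw":40},{"twist":[0,0,0],"travel":[0,-8,0],"jaw":40},{"twist":[0,0,0],"travel":[0,-7,0],"jaw":40},{"twist":[0,0,0],"travel":[0,-3,-10],"jaw":40},{"twist":[0,0,0],"travel":[0,0,-25],"jaw":40},{"twist":[0,0,0],"travel":[0,0,-35],"jaw":40},{"twist":[0,0,0],"travel":[0,0,-35],"jaw":30},{"twist":[0,0,0],"travel":[0,0,-20],"jaw":0},{"twist":[0,0,0],"travel":[0,0,0],"jaw":0}]}}

```text
time_s: 22.75
eef_pos: [0.5549, -0.0476, 0.1681]
orientation: [0.688, 0.726, 0.003, 0.003]
ft_force: [0.9, 0.4, 0.1]
opening: 0.0071
```

Call:
{"api": "move_arm", "payload": {"series": [{"twist":[0,0,0],"travel":[20,2,0],"jaw":0},{"twist":[0,0,0],"travel":[30,3,0],"jaw":0},{"twist":[0,0,0],"travel":[35,4,0],"jaw":0},{"twist":[0,0,0],"travel":[35,5,0],"jaw":0},{"twist":[0,0,0],"travel":[30,4,0],"jaw":0},{"twist":[0,0,0],"travel":[20,2,0],"jaw":0},{"twist":[0,0,0],"travel":[5,0,0],"jaw":0},{"twist":[0,0,0],"travel":[0,0,0],"jaw":0},{"twist":[0,0,0],"travel":[0,0,0],"jaw":0}]}}

```text
time_s: 23.5
eef_pos: [0.5631, 0.1275, 0.1627]
orientation: [0.688, 0.726, -0.0, 0.0]
ft_force: [0.1, -0.0, 0.4]
opening: -0.0002
```

```bash
python3 -c "
from h import *
tcp()
s=save('top','top7');drum(s,.064)
cv2.imwrite('pics/top7c.png',cv2.resize(s['img'][130:280,220:370,::-1],(600,600),interpolation=cv2.INTER_CUBIC))
s=save('wrist','wrist7');s=save('scene','scene7')
cv2.imwrite('pics/scene7c.png',cv2.resize(s['img'][150:300,180:380,::-1],(800,600),interpolation=cv2.INTER_CUBIC))"
```

```text
t 23.50 bed 5.55 174.71 z 162.67 toolx ang 93.04 tilt [-0.0004 -0.001 ] F bed 0.10 -0.01 0.37 open -0.0002
drum fit x 65.1 z 52.4 mm rms 1.5 n 1207
```

View pics/top7c.png

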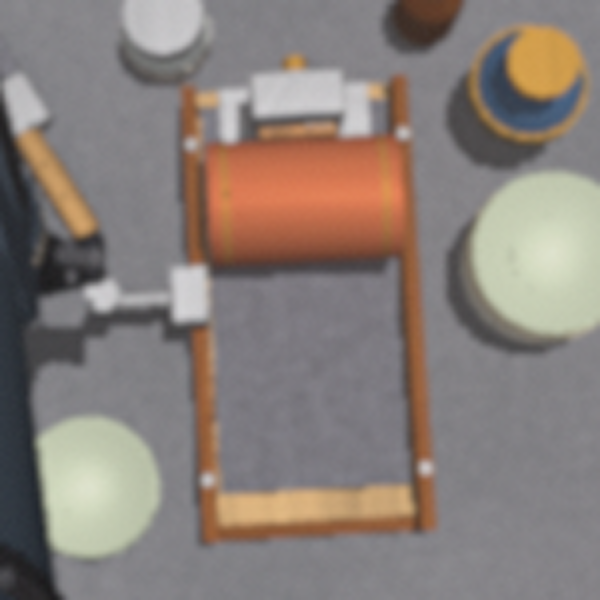

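View pics/scene7c.png

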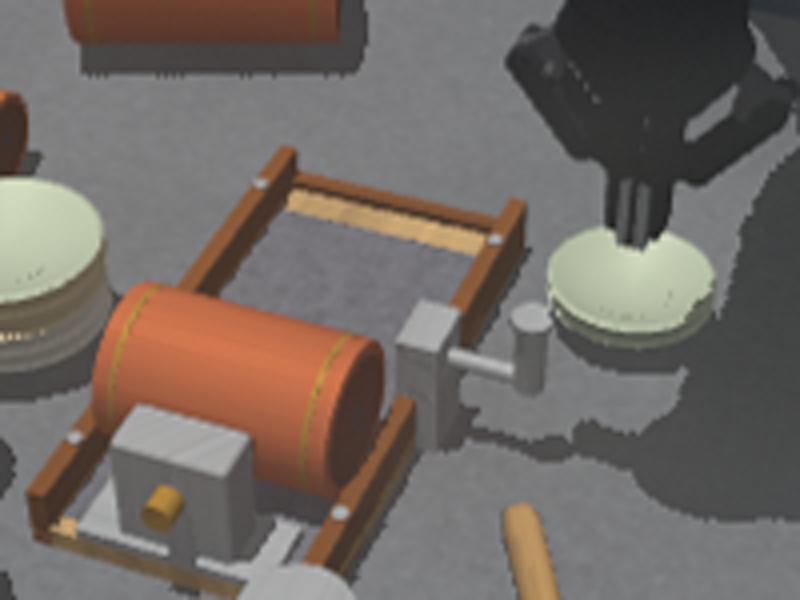

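View pics/wrist7.png

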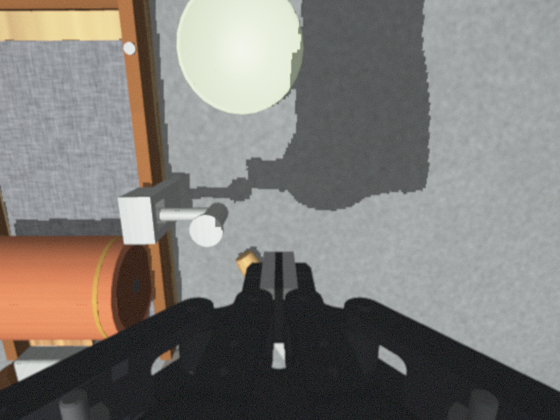

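The top view shows the drum against the pad (fit x = 65.1, clear of the bolt line). The knob, at crop (101,294), is free on its outer side, where the closed fingers now are. I'll descend beside it.

Call:
{"api": "move_arm", "payload": {"series": [{"twist":[0,0,0],"travel":[0,1,20],"jaw":0},{"twist":[0,0,0],"travel":[0,0,25],"jaw":0},{"twist":[0,0,0],"travel":[0,0,25],"jaw":0},{"twist":[0,0,0],"travel":[0,0,15],"jaw":0},{"twist":[0,0,0],"travel":[0,0,3],"jaw":0},{"twist":[0,0,0],"travel":[-3,0,0],"jaw":0},{"twist":[0,0,0],"travel":[-3,0,0],"jaw":0},{"twist":[0,0,0],"travel":[-3,0,0],"jaw":0}]}}

```text
time_s: 24.32
eef_pos: [0.5658, 0.1189, 0.0759]
orientation: [0.688, 0.725, 0.001, 0.001]
ft_force: [0.2, -0.4, -0.0]
opening: -0.0001
```

```bash
python3 -c "
from h import *
tcp()
s=save('scene','scene8')
cv2.imwrite('pics/scene8c.png',cv2.resize(s['img'][150:300,180:380,::-1],(800,600),interpolation=cv2.INTER_CUBIC))"
```

```text
t 24.32 bed 7.78 165.99 z 75.93 toolx ang 93.02 tilt [0.0019 0.0002] F bed 0.14 -0.37 -0.04 open -0.0001
```

View pics/scene8c.png

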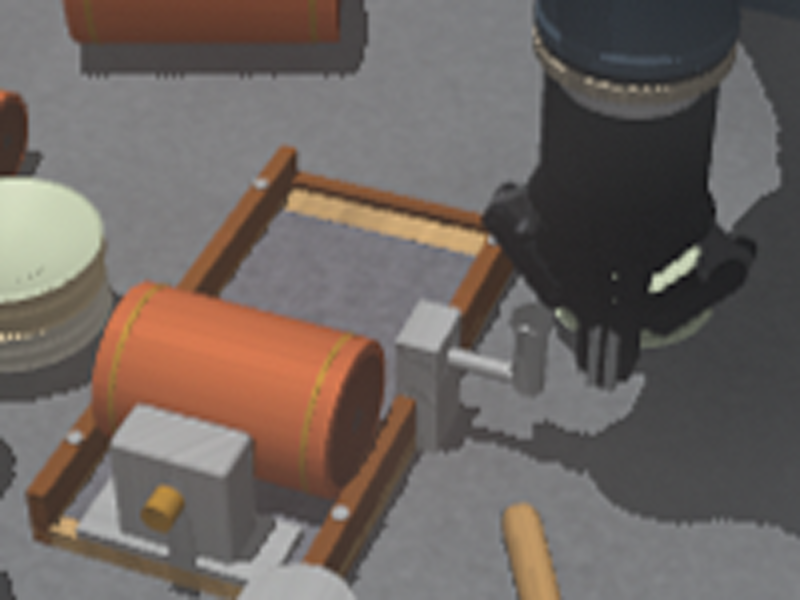

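Call:
{"api": "move_arm", "payload": {"series": [{"twist":[0,0,0],"travel":[-1,0,-5],"jaw":0},{"twist":[0,0,0],"travel":[-1.5,0,0],"jaw":0},{"twist":[0,0,0],"travel":[-1.5,0,0],"jaw":0},{"twist":[0,0,0],"travel":[-1.5,0,0],"jaw":0},{"twist":[0,0,0],"travel":[-1.5,0,0],"jaw":0},{"twist":[0,0,0],"travel":[-1.5,0,0],"jaw":0},{"twist":[0,0,0],"travel":[-1.5,0,0],"jaw":0},{"twist":[0,0,0],"travel":[-1.5,0,0],"jaw":0},{"twist":[0,0,0],"travel":[-1.5,0,0],"jaw":0},{"twist":[0,0,0],"travel":[-1.5,0,0],"jaw":0}]}}

```text
time_s: 25.2
eef_pos: [0.5657, 0.105, 0.0796]
orientation: [0.688, 0.726, -0.0, -0.0]
ft_force: [0.2, -0.3, -0.2]
opening: -0.0001
```

```bash
python3 -c "
from h import *
tcp(); s=avg(2)
cv2.imwrite('pics/scene9c.png',cv2.resize(s['img'][150:300,180:380,::-1],(800,600),interpolation=cv2.INTER_CUBIC))"
```

```text
t 25.20 bed 6.96 152.12 z 79.64 toolx ang 93.06 tilt [-0.0001 -0.    ] F bed 0.21 -0.34 -0.19 open -0.0001
t 25.30 avgF bedx -0.66 (sd 0.36, n 2) y 0.08 z -0.14 pos 6.959 151.826
```

View pics/scene9c.png

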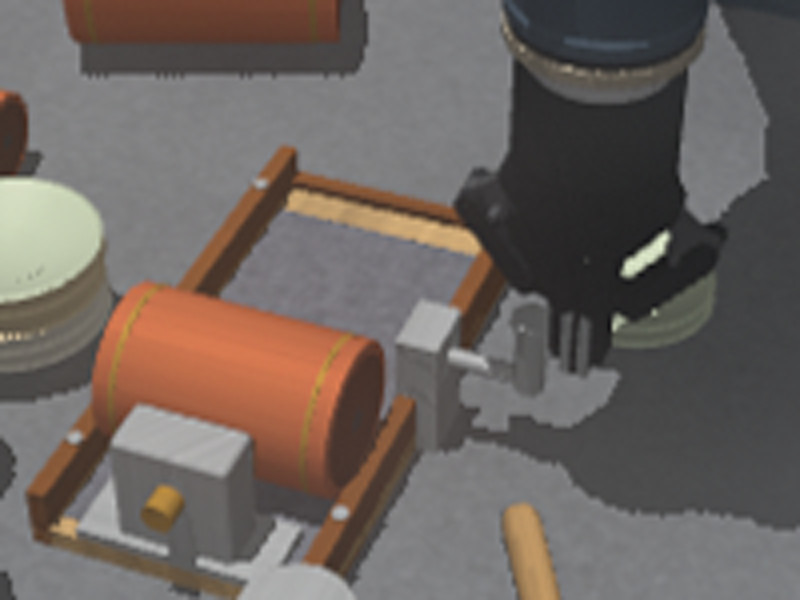

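The fingers are about to meet the knob at crop (530,310), level with it. I'll push in -y.

Call:
{"api": "move_arm", "payload": {"series": [{"twist":[0,0,0],"travel":[-1,0,0],"jaw":0},{"twist":[0,0,0],"travel":[-1,0,0],"jaw":0},{"twist":[0,0,0],"travel":[-1,0,0],"jaw":0},{"twist":[0,0,0],"travel":[-1,0,0],"jaw":0},{"twist":[0,0,0],"travel":[-1,0,0],"jaw":0},{"twist":[0,0,0],"travel":[-1,0,0],"jaw":0},{"twist":[0,0,0],"travel":[-1,0,0],"jaw":0},{"twist":[0,0,0],"travel":[-1,0,0],"jaw":0},{"twist":[0,0,0],"travel":[-1,0,0],"jaw":0},{"twist":[0,0,0],"travel":[-1,0,0],"jaw":0},{"twist":[0,0,0],"travel":[-1,0,0],"jaw":0},{"twist":[0,0,0],"travel":[-1,0,0],"jaw":0}]}}

```text
time_s: 26.3
eef_pos: [0.5664, 0.0931, 0.0797]
orientation: [0.688, 0.726, 0.0, 0.0]
ft_force: [1.0, 2.3, 0.2]
opening: 0.0002
```

```bash
python3 -c "
from h import *
tcp(); s=avg(2)
cv2.imwrite('pics/scene10c.png',cv2.resize(s['img'][150:300,180:380,::-1],(800,600),interpolation=cv2.INTER_CUBIC))"
```

```text
t 26.30 bed 6.98 140.18 z 79.69 toolx ang 93.06 tilt [ 0. -0.] F bed 1.13 2.25 0.24 open 0.0002
t 26.40 avgF bedx 0.09 (sd 0.26, n 2) y 1.25 z -0.21 pos 6.986 139.933
```

View pics/scene10c.png

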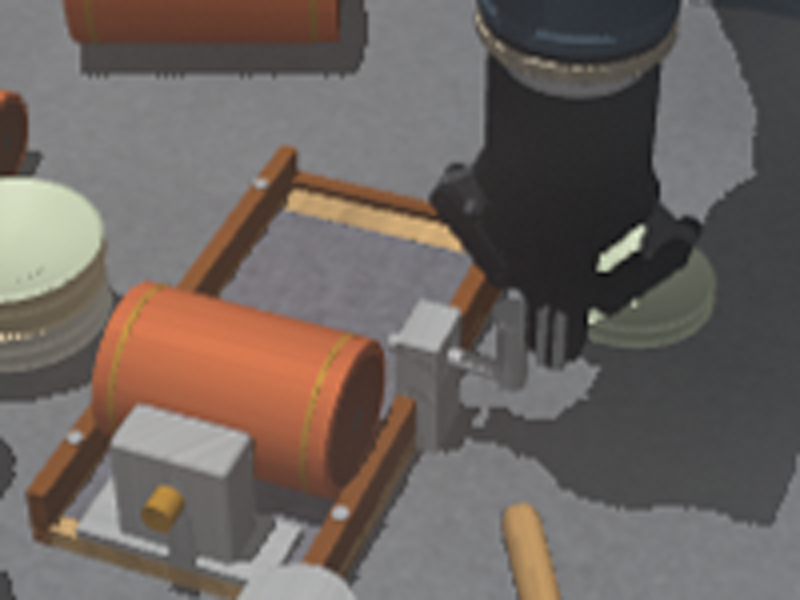

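Call:
{"api": "move_arm", "payload": {"series": [{"twist":[0,0,0],"travel":[-1.5,0,0],"jaw":0},{"twist":[0,0,0],"travel":[-1.8,0,0],"jaw":0},{"twist":[0,0,0],"travel":[-1.8,0,0],"jaw":0},{"twist":[0,0,0],"travel":[-1.8,0,0],"jaw":0},{"twist":[0,0,0],"travel":[-1.8,0,0],"jaw":0},{"twist":[0,0,0],"travel":[-1.8,0,0],"jaw":0},{"twist":[0,0,0],"travel":[-1.8,0,0],"jaw":0},{"twist":[0,0,0],"travel":[-1.8,0,0],"jaw":0},{"twist":[0,0,0],"travel":[-1.8,0,0],"jaw":0},{"twist":[0,0,0],"travel":[-1.8,0,0],"jaw":0},{"twist":[0,0,0],"travel":[-1.4,0,0],"jaw":0},{"twist":[0,0,0],"travel":[-1,0,0],"jaw":0}]}}

```text
time_s: 27.4
eef_pos: [0.5675, 0.0728, 0.0797]
orientation: [0.688, 0.726, 0.0, 0.0]
ft_force: [0.3, 2.2, -0.0]
opening: 0.0001
```

```bash
python3 -c "
from h import *
tcp(); s=avg(2)
cv2.imwrite('pics/scene11c.png',cv2.resize(s['img'][150:300,180:380,::-1],(800,600),interpolation=cv2.INTER_CUBIC))"
```

```text
t 27.40 bed 7.02 119.93 z 79.71 toolx ang 93.05 tilt [ 0.0001 -0.0001] F bed 0.38 2.14 -0.05 open 0.0001
t 27.50 avgF bedx 0.64 (sd 0.03, n 2) y 1.45 z -0.11 pos 6.978 119.790
```

View pics/scene11c.png

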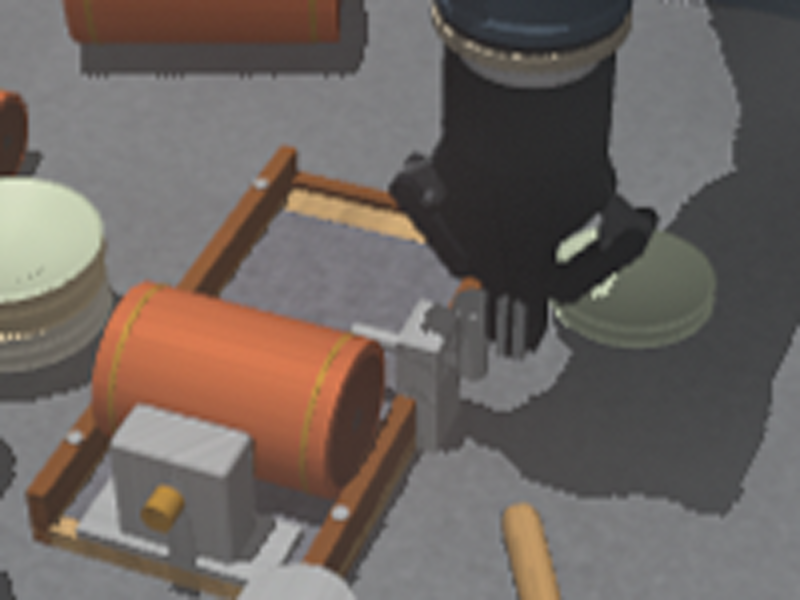

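The rod tip is now showing behind the drum at crop (360,330), with a few mm left. I'll slow down for the stop.

Call:
{"api": "move_arm", "payload": {"series": [{"twist":[0,0,0],"travel":[-1,0,0],"jaw":0},{"twist":[0,0,0],"travel":[-1,0,0],"jaw":0},{"twist":[0,0,0],"travel":[-1,0,0],"jaw":0},{"twist":[0,0,0],"travel":[-1,0,0],"jaw":0},{"twist":[0,0,0],"travel":[-1,0,0],"jaw":0}]}}

```text
time_s: 27.92
eef_pos: [0.5677, 0.068, 0.0797]
orientation: [0.688, 0.726, 0.0, -0.0]
ft_force: [1.0, 1.6, -0.4]
opening: 0.0003
```

```bash
python3 -c "
from h import *
avg(2)"
```

```text
t 28.02 avgF bedx 0.52 (sd 0.81, n 2) y 1.20 z -0.18 pos 6.943 114.867
```

Call:
{"api": "move_arm", "payload": {"series": [{"twist":[0,0,0],"travel":[-0.8,0,0],"jaw":0},{"twist":[0,0,0],"travel":[-0.8,0,0],"jaw":0}]}}

```text
time_s: 28.18
eef_pos: [0.5678, 0.0665, 0.0797]
orientation: [0.688, 0.726, 0.0, -0.0]
ft_force: [0.4, 1.0, 0.9]
opening: 0.0001
```

```bash
python3 -c "
from h import *
avg(2)"
```

```text
t 28.28 avgF bedx 0.77 (sd 0.06, n 2) y 1.68 z 0.60 pos 6.938 113.389
```

Call:
{"api": "move_arm", "payload": {"series": [{"twist":[0,0,0],"travel":[-0.8,0,0],"jaw":0},{"twist":[0,0,0],"travel":[-0.8,0,0],"jaw":0}]}}

```text
time_s: 28.45
eef_pos: [0.5679, 0.065, 0.0797]
orientation: [0.688, 0.726, 0.0, -0.0]
ft_force: [0.1, 2.3, 0.8]
opening: -0.0001
```

```bash
python3 -c "
from h import *
avg(2)"
```

```text
t 28.55 avgF bedx 0.04 (sd 0.01, n 2) y 1.33 z 0.06 pos 6.936 111.785
```

Call:
{"api": "move_arm", "payload": {"series": [{"twist":[0,0,0],"travel":[-0.6,0,0],"jaw":0},{"twist":[0,0,0],"travel":[-0.6,0,0],"jaw":0}]}}

```text
time_s: 28.72
eef_pos: [0.5679, 0.064, 0.0797]
orientation: [0.688, 0.726, 0.0, -0.0]
ft_force: [0.2, 5.3, 0.2]
opening: 0.0001
```

```bash
python3 -c "
from h import *
avg(2)"
```

```text
t 28.82 avgF bedx 1.15 (sd 0.40, n 2) y 3.35 z 0.53 pos 6.964 111.182
```

Call:
{"api": "move_arm", "payload": {"series": [{"twist":[0,0,0],"travel":[-0.6,0,0],"jaw":0},{"twist":[0,0,0],"travel":[-0.6,0,0],"jaw":0}]}}

```text
time_s: 28.98
eef_pos: [0.5679, 0.0639, 0.0797]
orientation: [0.688, 0.726, 0.001, -0.0]
ft_force: [0.1, 9.3, 0.6]
opening: 0.0003
```

```bash
python3 -c "
from h import *
avg(2)"
```

```text
t 29.08 avgF bedx 0.44 (sd 0.51, n 2) y 6.55 z 0.46 pos 6.951 111.010
```

Call:
{"api": "move_arm", "payload": {"series": [{"twist":[0,0,0],"travel":[-0.6,0,0],"jaw":0},{"twist":[0,0,0],"travel":[-0.6,0,0],"jaw":0}]}}

```text
time_s: 29.25
eef_pos: [0.568, 0.0638, 0.0797]
orientation: [0.687, 0.726, 0.001, -0.001]
ft_force: [-0.4, 12.3, -0.4]
opening: 0.0004
```

```bash
python3 -c "
from h import *
avg(2)"
```

```text
t 29.35 avgF bedx 0.99 (sd 0.11, n 2) y 10.21 z 0.92 pos 6.954 110.901
```

The bolt is on its stop: the force climbed to 10 N with only 0.1 mm of motion. I'll withdraw and check.

Call:
{"api": "move_arm", "payload": {"series": [{"twist":[0,0,0],"travel":[3,0,0],"jaw":0},{"twist":[0,0,0],"travel":[5,0,0],"jaw":0},{"twist":[0,0,0],"travel":[10,0,0],"jaw":0},{"twist":[0,0,0],"travel":[20,0,0],"jaw":0},{"twist":[0,0,0],"travel":[25,0,0],"jaw":0},{"twist":[0,0,0],"travel":[10,0,-25],"jaw":0},{"twist":[0,0,0],"travel":[10,0,-35],"jaw":0},{"twist":[0,0,0],"travel":[10,0,-30],"jaw":0},{"twist":[0,0,0],"travel":[0,0,-10],"jaw":0},{"twist":[0,0,0],"travel":[0,0,0],"jaw":0}]}}

```text
time_s: 30.18
eef_pos: [0.5643, 0.1555, 0.1826]
orientation: [0.688, 0.726, 0.002, 0.001]
ft_force: [-0.0, -0.2, -0.6]
opening: 0.0005
```

```bash
python3 -c "
from h import *
tcp()
s=save('top','top12');drum(s,.064)
cv2.imwrite('pics/top12c.png',cv2.resize(s['img'][130:280,220:370,::-1],(600,600),interpolation=cv2.INTER_CUBIC))
f=lambda x,y,h: bed(ray(s,220+(x+.5)/4-.5,130+(y+.5)/4-.5,h))
W=cloud(s); b=bed(W)
with np.errstate(all='ignore'): m=(W[...,2]>.084)&(abs(b[...,0]-.0065)<.016)&(b[...,1]>.075)&(b[...,1]<.15)
print('knob',b[m].mean(0),m.sum())
m=np.load('pics/top0.npz'); m=dict(m); W=cloud(m); b=bed(W)
with np.errstate(all='ignore'): q=(W[...,2]>.084)&(abs(b[...,0]-.0065)<.016)&(b[...,1]>.075)&(b[...,1]<.15)
print('knob0',b[q].mean(0),q.sum())
s=save('scene','scene12'); cv2.imwrite('pics/scene12c.png',cv2.resize(s['img'][150:300,180:380,::-1],(800,600),interpolation=cv2.INTER_CUBIC))"
```

```text
t 30.18 bed 8.30 202.65 z 182.56 toolx ang 93.13 tilt [0.0048 0.0015] F bed -0.02 -0.23 -0.55 open 0.0005
drum fit x 65.2 z 52.4 mm rms 1.5 n 1206
knob [0.00331291 0.12469501] 143
knob0 [0.00533639 0.12914321] 58
```

View pics/top12c.png

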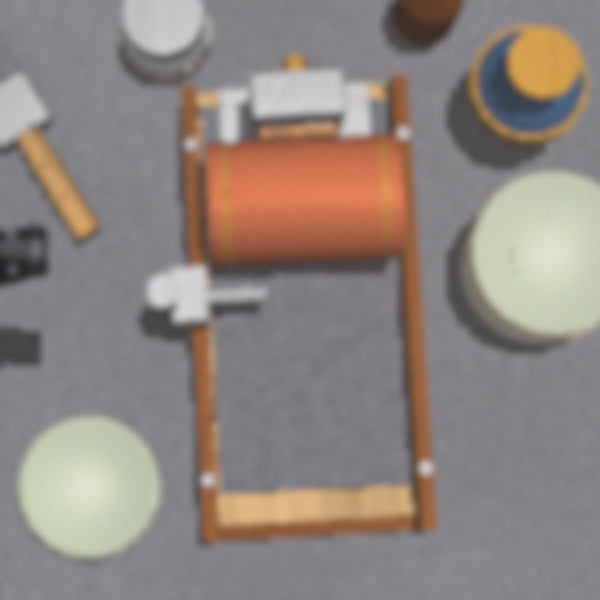

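View pics/scene12c.png

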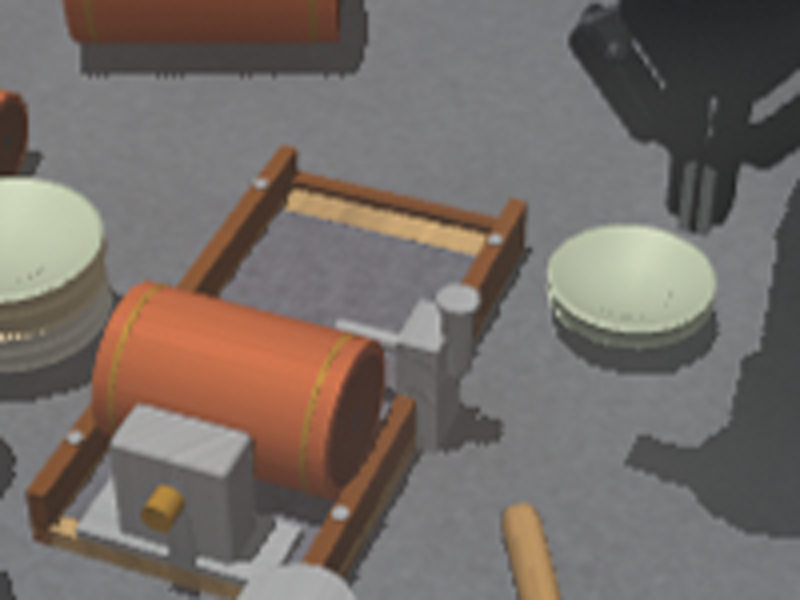

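The bolt rod lies behind the drum, with its tip at crop (267,293), and the knob at (161,292) is up against the guide. My first knob mask caught the gripper, so I'll recheck from pixels.

```bash
python3 -c "
from h import *
s=dict(np.load('pics/top12.npz')); s0=dict(np.load('pics/top0.npz'))
f=lambda x,y,h: bed(ray(s,220+(x+.5)/4-.5,130+(y+.5)/4-.5,h))*1000
print('tip',f(267,293,.052),'knob in',f(160,291,.091),'knob0',f(101,294,.091))
W=cloud(s); b=bed(W)
with np.errstate(all='ignore'): m=(W[...,2]>.084)&(abs(b[...,0]-.0065)<.016)&(b[...,1]>.07)&(b[...,1]<.112)
print('knob depth',b[m].mean(0)*1000)
d=cv2.absdiff(s['img'],s0['img']).max(2)>40; n,l,st,ce=cv2.connectedComponentsWithStats(cv2.morphologyEx(d.astype(np.uint8),cv2.MORPH_OPEN,np.ones((3,3))))
print(st[1:][st[1:,4]>20])
"
```

```text
tip [ 7.00198418 26.10133795] knob in [ 6.46061166 92.80045768] knob0 [  6.41325618 129.167828  ]
knob depth [ 5.93687495 91.5023553 ]
[[   84   119   165   289 26986]
 [  155   126    17     7    73]
 [  272   164    50    34  1558]
 [  257   198     7     9    53]
 [  243   201     5     5    25]
 [  273   202    13     3    39]
 [  241   207    13     7    63]
 [  271   206    52    36  1684]
 [    0   312    82    81  3709]
 [   69   398    26    22   384]
 [  209   405    15    15   138]]
```

The rod tip measures y = 26.1 mm against a target of 26, and the image differences are only the arm and its shadow, the drum and the bolt. I'll hand it in.

```bash
python3 -c "
from h import *
tcp(); print(env.hand_in())"
```

```text
t 30.28 bed 6.69 201.13 z 179.37 toolx ang 93.05 tilt [-0.0001 -0.0005] F bed 0.33 -0.34 -0.98 open 0.0002
the job is handed in; nothing more can be done
None
```

I rolled the middle drum to the cork pad, pressed it there, and slid the keeper bolt fully in behind it. I handed the job in at 30.3 s, with the arm clear of everything.

- **Pressing:** The drum met the pad at tool x ≈ 15.5 mm. I pressed for about 2 s in all, the last 1.6 s at 5.5–5.7 N with little vertical drag. That puts the pad at about 5 N, and the pad's roughly 0.9 mm of give agrees. While I was still building up the push, the pad was taking only about half of it.
- **Drum:** After I eased off, its centre stayed at about x = 65 mm before and after the bolt went in, well past the 52 mm the bolt needs.
- **Bolt:** I pushed it to a hard stop, where the force reached about 10 N with almost no motion. The rod tip measures y = 26.1 mm (26 is fully in). The knob measures 91.5–92.8 mm against a nominal 90, which is about as close as the cameras can tell.
- **Other things:** Comparing the first and last top pictures shows changes only at the drum, the bolt, and the arm and its shadow.

Two checks disagreed. The scene camera reads the drum about 3 mm farther along than the top camera, so I used the top view and the contact force. My first knob reading was wrong because it picked up the gripper, so I measured it again.

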